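# Rebuild the tea flask's leaf filter

## Robot

A 6-joint arm with a two-finger parallel gripper is mounted at the origin on the work surface. World frame = base frame: x ahead of the robot, y to its left, z up, the work surface at z = 0. Lengths are in m, angles in rad, forces in N, time in s.
With the tool pointing down it reaches from about 0.275 to 0.825 m from the base axis. Payload 5.2 kg.
Tool frame: the origin (TCP) lies on the centre line of the jaws, within the pads' length; the fingertips stand 22 mm ahead of it and the grasp point (between the pads) lies 3 mm ahead of it; y points along the fingers, z is the direction in which the jaws open and shut, and the axes are right-handed (so a half turn about y gives the same grasp; the last joint's range is limited). The gripper opens to 93 mm and grips with 3 to 60 N. Pads are 15 mm wide; open, the fingers measure 128 mm over their backs; the gripper's body (75 mm by 188 mm) begins 65 mm behind the grasp point.
Start: joints at [1.143, 0.259, 1.535, -0, 1.348, -0.203], TCP at [0.123, 0.536, 0.241] pointing down, gripper open.
Joint ranges: [-3.14, 3.14], [-0.91, 2.08], [0.19, 2.58], [-1.22, 4.36], [0.22, 2.71], [-3.12, 3.12]. Speed limits (rad/s): [2.57, 2.57, 3.14, 3.14, 3.14, 3.14].

## Interface

Orientations are given as a unit quaternion [x, y, z, w].
In Python, from bench import manip gives the robot as it stands.
- The arm moves only by the tool carry_out, never from a script. Its argument "moves" is a list of rows, each an object with "offset": the shift along the tool's x, y, z in mm, a list of three; "twist": the turn about the tool's y in rad. A call has 1 to 12 rows; each row shifts and turns the commanded pose from where the row before left it, along the tool's axes as they then stand; what a row does not reach is not made up. A row lasts 1/8 s, in which the tool goes at most 62.5 mm and 10.7 degrees, less where a joint would pass 70% of its speed; a pose out of reach is approached as far as the arm can. A call with a gripper value outside its range is refused whole. "jaw" is the opening in per cent of the stroke, from 0 (shut) to 100 (fully open), set as the call begins (left out, the last holds). The fingers move at their own pace and stop on an object; "squeeze" is the grip in N (left out, the last holds). Time passes only in rows, so rows that do not move let the fingers close. It gives the time, the measured TCP pose, the force and the opening at its end, in the units of the state.
- manip.state(): the state, without advancing time (a new reading comes with each control period).
- manip.snapshot(name): name is "scene" or "top" or "wrist"; returns a dict with "pixels" (420x560x3 uint8, red, green, blue), "intrinsics" (3x3 intrinsics, pixels), "xyz" and "rotation" of the camera in the world. Camera axes: x right, y up, looking along -z (the intrinsics and any distortion apply to the point x, -y, -z); pixel columns grow to the right and rows downward; lengths in m; the calibration is good to about 2 mm. A picture is of the moment at which its call begins. There is no depth.
- manip.close_job(): hands the job in, once; it reports no verdict.
Trained networks look in a picture, given as the dict that the camera call returned (one of the last four; its "shot" number tells which), for a name from the list of things; names that differ only in an ending like _2 or _b are one class to them, and where a whole thing is asked for, a point or a joint stands for the part that bears it (a point fixed in the world has none). Each returns a list of dicts, best first, with "score" (0 to 1); they miss things now and then, are a little off and sometimes report something else, mostly with a low value. They report only what shows in the picture. A call takes as long as a camera call. They do not tell look-alikes from the thing itself.
- manip.search_frame(picture, target): "xyz" ([x, y, z] in m, in world coordinates, good to about 4 mm: the middle of the surface that is visible of it).
The state is a dict: "clock": time; "joints": joint angles; "joint_velocities": joint speeds; "effort": joint torques, N m; "position": TCP position; "orientation": TCP orientation; "wrist_force": force on the tool from outside, world axes, zero at the start; "ft_torque": the same for the moment, N m; "finger_gap": finger opening in m.
Only numpy, scipy, OpenCV 4.12 (cv2) and the standard library are available. Lean on these libraries where they do the work, as an engineer would, in place of code of your own. Each camera call takes 0.05 s, during which the arm holds its last target. There are 200 camera calls.

## Task

Rebuild the tea flask's leaf filter on its carrier: slide the coarse slotted plate onto the splined hub first, its tab opposite the carrier's lug as nearly as the splines allow, then the fine plate on top with its tab opposite the coarse plate's, both fully home and flat. The hub swivels and is sprung, so feel for the splines: rest each plate lightly on the teeth, turn it until it drops in, and never force it. Leave the other tea things where they are.

Things in the scene. Friction and masses are not known exactly. Their poses are not given: they have to be found in the camera images.
- carrier: Filter carrier: purple round base (80 mm across, top at 19 mm), fixed in a dark silicone lid (106 mm across, 7 mm high). Origin: centre of the underside, on the table; z up; its flat lug points along +x, to 65 mm from the axis. A white splined hub rises from its centre (see hub_seat and hub_teeth_top).
- hub_seat (a point): On the hub's axis, 28 mm above the table: the hub's shoulder (38 mm across) on which the first plate seats. The hub is sprung: it yields from about 3 N, 0.8 N per mm, up to 5 mm down, then is solid. It also swivels stiffly (about 0.08 N m); its angle is not measured: its teeth may stand at any angle. This point is fixed to the carrier.
- hub_teeth_top (a point): On the hub's axis, 54 mm above the table: flat tops of the hub's six teeth (60 degrees apart, 24 mm over the tips, each 4.4 mm wide, core 17 mm, from the shoulder up to here). Above, a plain pilot 17 mm across up to 60 mm narrows to 7 mm at the tip, 70 mm above the table. This point is fixed to the carrier.
- lug (a point): Top of the carrier's lug, 58 mm from the axis along the carrier's +x, 18 mm above the table.
- coarse: Coarse plate, steel, about 70 g: open wheel with big slots, disc 66 mm across, 3 mm thick, square flat tab. Lies on the table, boss upward. Origin: centre of the underside; z up; the tab (18 mm wide) points along +x to 53 mm from the centre. A round boss in the middle, 34 mm across and 16 mm high from the underside, is where to grip it.
- coarse_bore (a point): Centre of the top of the coarse plate's boss, 16 mm above its underside. The through bore has six inner teeth at 30, 90, ... degrees from the tab: 18.6 mm between opposite tips, 26.4 mm between roots, 4.4 mm wide, full 16 mm high. So a hub tooth lies under the tab when it fits; play about 0.8 mm sideways, 0.06 rad in turn.
- coarse_tab (a point): Point on the top of the coarse plate's tab, 42 mm from the plate's centre along its +x.
- fine: Fine plate, steel, about 70 g: disc, boss and bore sized as the coarse plate's, but the disc is closed with many small holes and the tab (16 mm wide) is round-ended. Origin: centre of the underside; z up; tab along +x. Home, it rests on the coarse plate's boss, its underside 44 mm above the table.
- fine_bore (a point): Centre of the top of the fine plate's boss, 16 mm above its underside; bore and inner teeth as the coarse plate's (at 30, 90, ... degrees from the tab).
- fine_tab (a point): Point on the top of the fine plate's tab, 42 mm from the plate's centre along its +x.
- flask: Purple plastic flask with toggle-lock lid, 76 mm across, 232 mm high to its carrying loop; origin at the centre of its underside. Bystander.
- mugs: Two stacked stainless steel mugs, 83 mm across, 122 mm high, handles along +y; origin at the centre of the underside. Bystander.
- jar: Glass clamp-lid biscuit jar, 88 mm across, 121 mm high; origin at the centre of its underside. Bystander.
- spoon_rest: White ceramic spoon rest with a teaspoon, dish 92 mm across, 13 mm high, handle to -x (spoon end 105 mm out); origin at the centre of the dish's underside. Bystander.
Mind the look-alikes: they are no part of the job. Leave any black look-alike of the fine alone.

How it is judged:
On the way:
1. the coarse plate is home on the hub, flat, with its tab opposite the carrier's lug, before the fine plate is on (horizontal distance between coarse and carrier below 0.003 m and z of coarse in the frame of carrier below 0.03 m and angle between coarse's own z axis and vertical below 0.06 rad and x of coarse_tab in the frame of carrier below -0.034 m and horizontal distance between fine and carrier above 0.05 m), for 0.2 s.
At the end, for the whole second after the job is handed in: Both plates on the hub at rest, flat (0.06 rad), within 3 mm of its axis; coarse underside under 30 mm above the carrier's (home 28), tab within 36 degrees of straight opposite the lug; fine underside 14 to 18 mm above the coarse one's, tab within 21 degrees of opposite the coarse tab (horizontal distance between each of coarse, fine and carrier below 0.003 m and z of coarse in the frame of carrier below 0.03 m and angle between each of coarse, fine's own z axis and vertical below 0.06 rad and x of coarse_tab in the frame of carrier below -0.034 m and z of fine in the frame of coarse between 0.014 and 0.018 m and x of fine_tab in the frame of coarse below -0.039 m and linear speed of each of fine, coarse below 0.01 m/s); the robot touches nothing.
It fails at once if the coarse plate is forced against the carrier or hub with more than 25 N (contact force between coarse and carrier above 25 N).
It fails at once if the fine plate is forced against the carrier or hub with more than 25 N (contact force between fine and carrier above 25 N).
It fails at once if the fine plate is forced onto the coarse plate with more than 25 N (contact force between fine and coarse above 25 N).
It fails at once if the flask, the mugs, the jar or the spoon rest is shifted by more than 15 mm (distance of any of flask, mugs, jar, spoon_rest from where it was at the start of the episode above 0.015 m).
It also fails if it takes over 72 s, if anything falls off the work surface, if the arm or the gripper's body presses on something with over 40 N, if the wrist force passes 120 N, or if a joint passes its speed limit or range.

## Working session

There is one attempt and no reset: what is moved stays moved. The work goes in short steps, Python scripts to look and compute and a tool call to move; the robot and the scene stay as the last step left them, time stands still between calls to the robot, and variables do not carry over. Pictures are saved under pics/ and viewed, on a budget of 10 in all, crops included, one or two more only if the job needs it, and the job is handed in when it is done.

Besides the shell and the picture viewer there is one more tool, called as name(argument=value, ...), one argument or row to a line, values as JSON. carry_out: Moves the arm, as the interface text tells. Its arguments: {"type":"object","properties":{"moves":{"type":"array","items":{"type":"object","properties":{"offset":{"type":"array","items":{"type":"number"}},"twist":{"type":"number"}}}},"jaw":{"type":"number"},"squeeze":{"type":"number"}},"required":["moves"]}

```bash
ls; mkdir -p pics; cat > h.py <<'E'
import numpy as np, cv2
from bench import manip
def save(p,n): cv2.imwrite('pics/'+n,cv2.cvtColor(np.asarray(p["pixels"]),cv2.COLOR_RGB2BGR))
def proj(p,X):
    X=np.atleast_2d(X); R=np.array(p["rotation"]); c=(X-np.array(p["xyz"]))@R
    K=np.array(p["intrinsics"]); q=np.c_[c[:,0],-c[:,1],-c[:,2]]@K.T
    return q[:,:2]/q[:,2:]
def ray(p,uv):
    K=np.array(p["intrinsics"]); d=np.linalg.solve(K,[uv[0],uv[1],1]); d=np.array([d[0],-d[1],-d[2]])
    return np.array(p["xyz"]),np.array(p["rotation"])@d
def atz(p,uv,z):
    o,d=ray(p,uv); return o+d*(z-o[2])/d[2]
def tri(obs):
    A=np.zeros((3,3));b=np.zeros(3)
    for p,uv in obs:
        o,d=ray(p,uv);d=d/np.linalg.norm(d);M=np.eye(3)-np.outer(d,d);A+=M;b+=M@o
    return np.linalg.solve(A,b)
E
python3 - <<'E'
from h import *
np.set_printoptions(precision=4,suppress=True)
s=manip.state();print(s)
for n in("top","scene"):
    p=manip.snapshot(n);save(p,n+"0.png");print(n,p["xyz"],p["rotation"],p["intrinsics"],[k for k in p])
    for t in["carrier","hub_teeth_top","lug","coarse","coarse_bore","coarse_tab","fine","fine_bore","fine_tab","flask","mugs","jar","spoon_rest"]:
        for r in manip.search_frame(p,t)[:3]:print(t,round(r["score"],2),np.round(r["xyz"],3),proj(p,r["xyz"])[0].round())
E
```

```text
pics
{'clock': 0.0, 'joints': array([ 1.1432,  0.2593,  1.5361, -0.    ,  1.348 , -0.2028]), 'joint_velocities': array([-0.0001, -0.0005, -0.0006,  0.0012, -0.0006, -0.0004]), 'effort': array([ -0.0013, -43.7285, -28.4   ,   0.0717,   0.0414,  -0.0001]), 'position': array([0.1224, 0.5357, 0.2398]), 'orientation': array([ 0.7033, -0.0795,  0.0791, -0.702 ]), 'wrist_force': array([ 0.8586, -0.4924,  0.0075]), 'ft_torque': array([ 0.0349, -0.0312,  0.0229]), 'finger_gap': 0.09275894473958989}
top [ 0.4798 -0.0024  1.2526] [-0.0356  0.0369  0.7069 -0.7054] [[393.1293   0.     279.628 ]
 [  0.     393.1293 208.8663]
 [  0.       0.       1.    ]] ['pixels', 'intrinsics', 'xyz', 'rotation', 'shot']Traceback (most recent call last):
  File "<stdin>", line 7, in <module>
  File "h.py", line 5, in proj
    X=np.atleast_2d(X); R=np.array(p["rotation"]); c=(X-np.array(p["xyz"]))@R
                                                     ~~~~~~~~~~~~~~~~~~~~~~^~
ValueError: matmul: Input operand 1 has a mismatch in its core dimension 0, with gufunc signature (n?,k),(k,m?)->(n?,m?) (size 4 is different from 3)
```

```bash
sed -i 's/^import numpy.*/&\nfrom scipy.spatial.transform import Rotation as Ro/; s/np.array(p\["rotation"\])/Ro.from_quat(p["rotation"]).as_matrix()/' h.py
python3 - <<'E'
from h import *
np.set_printoptions(precision=4,suppress=True)
for n in("top","scene"):
    p=manip.snapshot(n);save(p,n+"0.png")
    for t in["carrier","hub_teeth_top","lug","coarse","coarse_bore","coarse_tab","fine","fine_bore","fine_tab","flask","mugs","jar","spoon_rest"]:
        for r in manip.search_frame(p,t)[:3]:print(t,round(r["score"],2),np.round(r["xyz"],3),proj(p,r["xyz"])[0].round())
print(Ro.from_quat(manip.state()["orientation"]).as_matrix())
E
```

```text
carrier 0.96 [ 0.519 -0.022  0.014] [285. 237.]
hub_teeth_top 0.67 [ 0.527 -0.021  0.021] [285. 234.]
lug 0.9 [ 0.525 -0.024  0.022] [286. 235.]
coarse 0.58 [0.572 0.208 0.001] [213. 221.]
coarse 0.2 [ 0.525 -0.022  0.019] [285. 235.]
coarse_bore 0.64 [0.572 0.204 0.005] [214. 220.]
coarse_bore 0.63 [ 0.524 -0.02   0.024] [285. 235.]
coarse_bore 0.3 [ 0.674 -0.343  0.197] [404. 177.]
coarse_tab 0.5 [0.574 0.204 0.002] [214. 220.]
coarse_tab 0.31 [ 0.521 -0.02   0.018] [285. 236.]
fine 0.88 [ 0.362 -0.215  0.002] [347. 287.]
fine 0.85 [ 0.511 -0.204  0.002] [343. 239.]
fine 0.69 [ 0.663 -0.242  0.001] [353. 192.]
fine_bore 0.68 [ 0.514 -0.207  0.001] [343. 238.]
fine_bore 0.52 [ 0.658 -0.239  0.003] [353. 193.]
fine_bore 0.17 [0.573 0.202 0.002] [215. 220.]
fine_tab 0.8 [ 0.364 -0.213 -0.   ] [346. 286.]
fine_tab 0.73 [ 0.662 -0.238  0.003] [352. 192.]
fine_tab 0.57 [ 0.514 -0.206  0.003] [343. 238.]
flask 0.19 [ 0.519 -0.204  0.001] [342. 237.]
mugs 0.77 [0.689 0.372 0.07 ] [156. 181.]
mugs 0.37 [ 0.521 -0.02   0.02 ] [285. 236.]
jar 0.73 [0.792 0.099 0.115] [245. 143.]
spoon_rest 0.
[... 442 characters left out ...]
. 171.]
fine 0.72 [ 0.367 -0.211  0.005] [279. 139.]
fine_bore 0.9 [ 0.519 -0.203  0.002] [243. 172.]
fine_bore 0.68 [ 0.367 -0.21  -0.   ] [279. 141.]
fine_tab 0.9 [ 0.363 -0.213  0.004] [280. 138.]
fine_tab 0.67 [ 0.518 -0.204  0.002] [243. 171.]
fine_tab 0.59 [ 0.666 -0.235  0.006] [194. 197.]
flask 0.61 [ 0.699 -0.334  0.138] [147. 148.]
flask 0.18 [ 0.517 -0.204  0.004] [243. 171.]
mugs 0.62 [0.679 0.371 0.073] [397. 347.]
mugs 0.55 [ 0.531 -0.01   0.023] [296. 209.]
jar 0.8 [0.814 0.116 0.117] [251. 303.]
spoon_rest 0.55 [ 0.486 -0.437  0.009] [193. 122.]
spoon_rest 0.24 [ 0.532 -0.009  0.023] [296. 209.]
[[ 0.9748  0.      0.2229]
 [-0.2229  0.0001  0.9748]
 [ 0.     -1.      0.0001]]
```

View pics/top0.png

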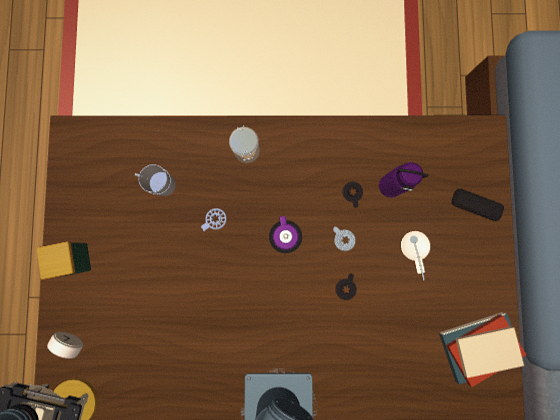

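View pics/scene0.png

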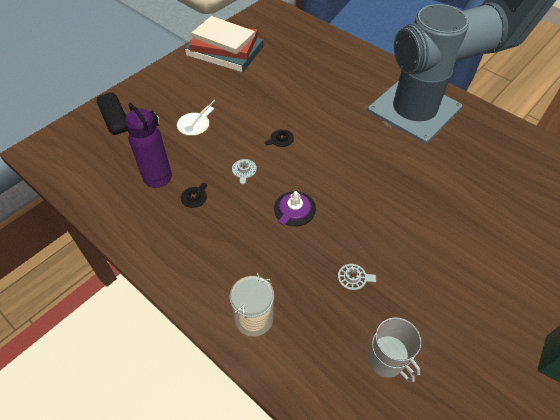

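Top view: carrier at (285,236), lug pointing up. Bright slotted coarse plate at (216,218), tab to lower left. Steel fine plate at (343,239), tab to upper left. The two black look-alikes are at (353,192) and (346,287). The scene view agrees. Next I go over the coarse plate.

carry_out(
  moves=[
    {"offset": [40, 0, -16]},
    {"offset": [40, 0, -16]},
    {"offset": [40, 0, -16]},
    {"offset": [40, 0, -16]},
    {"offset": [40, 0, -16]},
    {"offset": [40, 0, -16]},
    {"offset": [40, 0, -16]},
    {"offset": [40, 0, -16]},
    {"offset": [40, 0, -16]},
    {"offset": [40, 0, -16]},
    {"offset": [40, 0, -16]},
    {"offset": [0, 0, 0]},
  ],
)

```text
validation failed for argument at $.mo...
```

```bash
python3 - <<'E'
from h import *
np.set_printoptions(precision=4,suppress=True)
s=manip.state();p=manip.snapshot("wrist");save(p,"w1.png")
R=Ro.from_quat(s["orientation"]).as_matrix();print(s["position"],R,s["joints"])
print("cam in tool",R.T@(p["xyz"]-s["position"]),R.T@Ro.from_quat(p["rotation"]).as_matrix(),p["intrinsics"][0])
for t in["coarse","coarse_bore","coarse_tab"]:
    for r in manip.search_frame(p,t)[:2]:print(t,round(r["score"],2),np.round(r["xyz"],4),proj(p,r["xyz"])[0].round())
print(proj(p,[.573,.207,.01]))
E
```

```text
[0.1226 0.5362 0.2407] [[ 0.9748  0.      0.2229]
 [-0.2229  0.0001  0.9748]
 [ 0.     -1.      0.0001]] [ 1.1432  0.2586  1.535  -0.      1.348  -0.2028]
cam in tool [-0.0844 -0.143  -0.0012] [[-0.0004 -0.9534 -0.3016]
 [-0.0001  0.3016 -0.9534]
 [ 1.     -0.0003 -0.0002]] [370.0288   0.     280.2124]
[[128.7061 524.9617]]
```

View pics/w1.png

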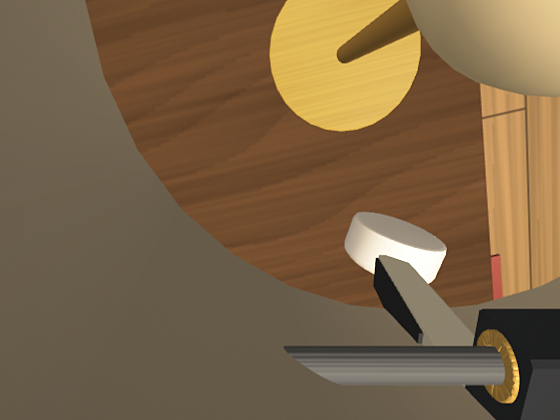

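carry_out(
  moves=[
    {"offset": [40, 0, -16], "twist": 0},
    {"offset": [40, 0, -16], "twist": 0},
    {"offset": [40, 0, -16], "twist": 0},
    {"offset": [40, 0, -16], "twist": 0},
    {"offset": [40, 0, -16], "twist": 0},
    {"offset": [40, 0, -16], "twist": 0},
    {"offset": [40, 0, -16], "twist": 0},
    {"offset": [40, 0, -16], "twist": 0},
    {"offset": [40, 0, -16], "twist": 0},
    {"offset": [40, 0, -16], "twist": 0},
    {"offset": [40, 0, -16], "twist": 0},
    {"offset": [0, 0, 0], "twist": 0},
  ],
)

```text
clock: 3.2
position: [0.5146, 0.2645, 0.2402]
orientation: [0.703, -0.08, 0.081, -0.702]
wrist_force: [-1.4, -0.3, 0.1]
finger_gap: 0.0932
```

```bash
cat > look.py <<'E'
from h import *
import sys
np.set_printoptions(precision=4,suppress=True)
s=manip.state();p=manip.snapshot("wrist");save(p,sys.argv[1])
print(s["clock"],s["position"],s["joints"],s["orientation"],s["wrist_force"],s["finger_gap"])
np.savez('pics/'+sys.argv[1]+'.npz',xyz=p["xyz"],rotation=p["rotation"],intrinsics=p["intrinsics"])
for t in sys.argv[2:]:
    for r in manip.search_frame(p,t)[:2]:print(t,round(r["score"],2),np.round(r["xyz"],4),proj(p,r["xyz"])[0].round())
E
python3 look.py w2.png coarse coarse_bore coarse_tab
```

```text
3.2 [0.5146 0.2645 0.2402] [ 0.2826  0.3102  1.4655 -0.0007  1.3658 -1.0597] [ 0.7027 -0.0805  0.0807 -0.7023] [-1.426  -0.3191  0.1051] 0.0931997806834747
coarse 0.63 [0.5691 0.203  0.0037] [238. 237.]
coarse_bore 0.69 [0.5716 0.2073 0.006 ] [242. 239.]
coarse_tab 0.73 [ 0.5701  0.2008 -0.0008] [237. 237.]
```

View pics/w2.png

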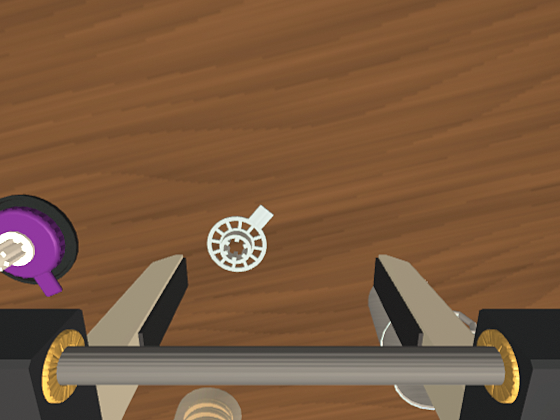

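The coarse plate is at about (237,243) with its tab to the upper right (262,216). The carrier is at the left edge with its lug pointing down-right (52,290). I'll turn the wrist for joint range and look closer.

carry_out(
  moves=[
    {"offset": [34, 45, -22], "twist": 0},
    {"offset": [34, 45, -22], "twist": 0},
    {"offset": [0, 0, 0], "twist": 0.18},
    {"offset": [0, 0, 0], "twist": 0.18},
    {"offset": [0, 0, 0], "twist": 0.18},
    {"offset": [0, 0, 0], "twist": 0.18},
    {"offset": [0, 0, 0], "twist": 0.18},
    {"offset": [0, 0, 0], "twist": 0.18},
    {"offset": [0, 0, 0], "twist": 0.18},
    {"offset": [0, 0, 0], "twist": 0.18},
    {"offset": [0, 0, 0], "twist": 0},
    {"offset": [0, 0, 0], "twist": 0},
  ],
)

```text
clock: 4.9
position: [0.5683, 0.2091, 0.1508]
orientation: [0.477, -0.522, 0.522, -0.477]
wrist_force: [0.5, 0.0, 0.0]
finger_gap: 0.0928
```

```bash
python3 look.py w3.png coarse coarse_bore coarse_tab
```

```text
4.9 [0.5683 0.2091 0.1508] [0.1686 0.4269 1.52   0.     1.1946 0.258 ] [ 0.4771 -0.5219  0.5219 -0.4772] [0.5468 0.0365 0.0426] 0.09278701921545865
coarse 0.73 [ 0.5738  0.2065 -0.0009] [287. 201.]
coarse_bore 0.94 [0.5728 0.2109 0.0011] [285. 197.]
coarse_tab 0.71 [0.5771 0.2017 0.0012] [292. 207.]
```

View pics/w3.png

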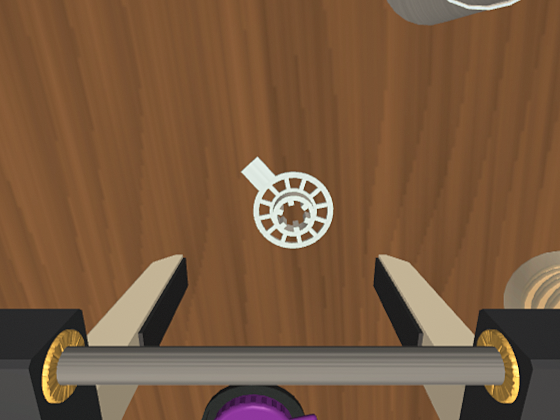

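The plate's disc is centred at about (293,210), tab tip at (257,165). Next step: a silhouette fit in both views.

```bash
cat > fit.py <<'E'
from h import *
from scipy.optimize import minimize
a=np.linspace(0,2*np.pi,60,endpoint=False); C=np.c_[np.cos(a),np.sin(a)]
def load(n):
    z=np.load('pics/'+n+'.npz');return {**{k:z[k] for k in z.files},"img":cv2.imread('pics/'+n)}
def sil(p,q,S=4,rnd=False,hw=.009,L=.053):
    x,y,z,t=q; R=np.array([[np.cos(t),-np.sin(t)],[np.sin(t),np.cos(t)]])
    m=np.zeros((420*S,560*S),np.uint8)
    def add(P2,zs):
        P=np.vstack([np.c_[P2@R.T+[x,y],np.full(len(P2),z+h)] for h in zs])
        uv=(proj(p,P)+.5)*S
        cv2.fillConvexPoly(m,cv2.convexHull(uv.astype(np.float32)).round().astype(np.int32),1)
    add(C*.033,(0,.003)); add(C*.017,(.003,.016))
    tab=np.array([[.02,-hw],[L,-hw],[L,hw],[.02,hw]])
    if rnd: tab=np.vstack([[[.02,-hw],[.02,hw]],C*hw+[L-hw,0]])
    add(tab,(0,.003))
    return cv2.resize(m.astype(np.float32),(560,420),interpolation=cv2.INTER_AREA)
def mask(p,c,rad):
    i=p["img"].astype(int); mx=i.max(2);mn=i.min(2)
    m=((mn>120)&(mx-mn<60)).astype(np.uint8)
    w=np.zeros_like(m); cv2.circle(w,tuple(int(v) for v in c),rad,1,-1); m*=w
    cs,_=cv2.findContours(m,cv2.RETR_EXTERNAL,cv2.CHAIN_APPROX_NONE)
    o=np.zeros_like(m); cv2.drawContours(o,[max(cs,key=cv2.contourArea)],-1,1,-1); return o.astype(np.float32)
def fit(vs,q0,rads,**k):
    ms=[mask(p,proj(p,[q0[0],q0[1],.003])[0],r) for p,r in zip(vs,rads)]
    f=lambda q:sum(((sil(p,q,**k)-m)**2).sum()/m.sum() for p,m in zip(vs,ms))
    st=np.array([.006,.006,.004,.3])
    r=minimize(f,q0,method='Nelder-Mead',options=dict(initial_simplex=np.vstack([q0]+[np.array(q0)+np.eye(4)[i]*st for i in range(4)]),maxiter=300,xatol=1e-4,fatol=1e-5))
    return r.x,r.fun,[m.sum() for m in ms]
E
python3 - <<'E'
from fit import *
v=[load('w2.png'),load('w3.png')]
t0=np.radians(130)
q,f,s=fit(v,[.571,.206,0,t0],[50,70]);print(q,np.degrees(q[3]),f,s)
for i in(0,1):
    q1,f,s=fit([v[i]],q,[[50,70][i]]);print(q1,f)
E
```

```text
[ 5.77694824e-01  1.98366402e-01 -6.23941353e-04  2.21030391e+00] 126.64108576490236 0.012504378333687782 [np.float32(2935.0), np.float32(5432.0)]
[ 5.77595087e-01  1.98356186e-01 -4.01602341e-04  2.21086888e+00] 0.006385753862559795
[ 5.77610387e-01  1.98642939e-01 -2.40500255e-04  2.21283312e+00] 0.004921644926071167
```

```bash
cat >> h.py <<'E'
def delta(target):
    s=manip.state();R=Ro.from_quat(s["orientation"]).as_matrix()
    print("t",s["clock"],"pos",s["position"].round(4),"tool delta mm",(R.T@(np.array(target)-s["position"])*1e3).round(1),"tilt",np.degrees(np.arccos(-R[2,1])).round(2),"yaw",np.degrees(np.arctan2(R[1,0],R[0,0])).round(2),"F",s["wrist_force"].round(2),"T",s["ft_torque"].round(3),"gap",round(s["finger_gap"],4),"j",s["joints"].round(2))
E
python3 -c "
from h import *
delta([.5776,.1985,.028])"
```

```text
t 5.1 pos [0.5687 0.2086 0.1507] tool delta mm [  9.2 122.7   9.8] tilt 0.0 yaw -95.3 F [0.89 0.47 0.27] T [-0.073  0.064 -0.011] gap 0.093 j [ 0.17  0.43  1.52 -0.    1.19  0.26]
```

carry_out(
  jaw=60,
  squeeze=20,
  moves=[
    {"offset": [9, 30, 10], "twist": 0},
    {"offset": [0, 30, 0], "twist": 0},
    {"offset": [0, 30, 0], "twist": 0},
    {"offset": [0, 20, 0], "twist": 0},
    {"offset": [0, 12, 0], "twist": 0},
    {"offset": [0, 0, 0], "twist": 0},
    {"offset": [0, 0, 0], "twist": 0},
  ],
)

```text
clock: 5.98
position: [0.5786, 0.1987, 0.0296]
orientation: [0.476, -0.523, 0.523, -0.476]
wrist_force: [-0.7, 0.5, 0.2]
finger_gap: 0.0556
```

carry_out(
  jaw=0,
  moves=[
    {"offset": [0, 0, 0], "twist": 0},
    {"offset": [0, 0, 0], "twist": 0},
    {"offset": [0, 0, 0], "twist": 0},
    {"offset": [0, 0, 0], "twist": 0},
    {"offset": [0, 0, 0], "twist": 0},
    {"offset": [0, 0, 0], "twist": 0},
  ],
)

```text
clock: 6.72
position: [0.5781, 0.1986, 0.0292]
orientation: [0.476, -0.523, 0.523, -0.476]
wrist_force: [-0.8, 0.5, 6.3]
finger_gap: 0.034
```

```bash
python3 -c "
from h import *
delta([.5776,.1985,.028])"
```

```text
t 6.725 pos [0.5781 0.1986 0.0292] tool delta mm [ 0.2  1.2 -0.5] tilt 0.04 yaw -95.39 F [-0.76  0.52  6.34] T [-0.1    0.299  0.009] gap 0.034 j [0.15 0.57 1.62 0.   0.95 0.24]
```

carry_out(
  moves=[
    {"offset": [0, -20, 0], "twist": 0},
    {"offset": [0, -40, 0], "twist": 0},
    {"offset": [0, -50, 0], "twist": 0},
    {"offset": [0, -50, 0], "twist": 0},
    {"offset": [42, -10, 7], "twist": 0},
    {"offset": [42, -10, 7], "twist": 0},
    {"offset": [42, -11, 7], "twist": 0},
    {"offset": [42, 0, 7], "twist": 0},
    {"offset": [42, 0, 7], "twist": 0},
    {"offset": [42, 0, 7], "twist": 0},
    {"offset": [42, 0, 8], "twist": 0},
    {"offset": [0, 0, 0], "twist": 0},
  ],
)

```text
clock: 8.22
position: [0.5999, -0.1019, 0.2186]
orientation: [-0.475, 0.524, -0.524, 0.474]
wrist_force: [0.1, 0.1, -0.4]
finger_gap: 0.0341
```

```bash
python3 look.py w4.png carrier hub_teeth_top lug; python3 -c "
from h import *
delta([.53,-.09,.22])"
```

```text
8.225 [ 0.5999 -0.1019  0.2186] [-0.3509  0.3783  1.4203 -0.0008  1.344  -0.2527] [-0.4753  0.5241 -0.5237  0.4745] [ 0.0811  0.1123 -0.3991] 0.03406991819468968
hub_teeth_top 0.71 [ 0.5205 -0.0225  0.0186] [183. 107.]
lug 0.8 [ 0.5283 -0.0177  0.0183] [191. 101.]
lug 0.58 [ 0.5951 -0.0916  0.1896] [269. 246.]
t 8.425 pos [ 0.5998 -0.0977  0.2193] tool delta mm [ -1.2  -0.7 -70.2] tilt 0.06 yaw -95.34 F [ 0.57  1.33 -0.07] T [-0.074  0.028  0.031] gap 0.0339 j [-0.35  0.38  1.42  0.    1.34 -0.25]
```

carry_out(
  moves=[
    {"offset": [-1, 0, -35], "twist": 0},
    {"offset": [-2, 0, -35], "twist": 0},
    {"offset": [0, 0, 0], "twist": 0},
    {"offset": [0, 0, 0], "twist": 0},
  ],
)

```text
clock: 8.93
position: [0.5314, -0.0886, 0.2202]
orientation: [0.476, -0.522, 0.523, -0.477]
wrist_force: [0.7, 0.6, 0.1]
finger_gap: 0.0343
```

```bash
python3 look.py w5.png carrier hub_teeth_top lug
```

```text
8.925 [ 0.5314 -0.0886  0.2202] [-0.3725  0.2521  1.5951  0.0002  1.2927 -0.2797] [ 0.476  -0.5221  0.5232 -0.4766] [0.7459 0.571  0.0689] 0.0342835428493515
carrier 0.98 [ 0.5246 -0.0197  0.0179] [265. 111.]
lug 0.84 [ 0.5263 -0.0196  0.0185] [267. 111.]
```

View pics/w5.png

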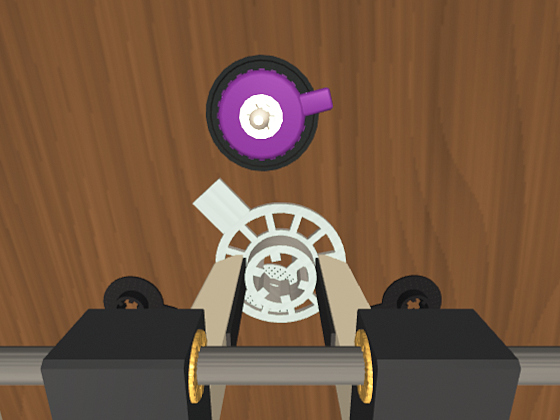

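Carrier at (262,112), its lug to the right at (318,101), hub tip about (259,118). The coarse plate is held level between the fingers with its tab at the upper left (220,205). Next: fit the hub axis and enlarge the teeth.

```bash
cat > hub.py <<'E'
from fit import *
def wsil(p,x,y,z,S=4):
    m=np.zeros((420*S,560*S),np.uint8)
    for r1,z1,r2,z2 in((.019,.019,.019,.028),(.0115,.028,.0115,.054),(.0085,.054,.0085,.060),(.0085,.06,.0035,.07)):
        P=np.vstack([np.c_[C*r1+[x,y],np.full(60,z1+z)],np.c_[C*r2+[x,y],np.full(60,z2+z)]])
        cv2.fillConvexPoly(m,cv2.convexHull(((proj(p,P)+.5)*S).astype(np.float32)).round().astype(np.int32),1)
    return cv2.resize(m.astype(np.float32),(560,420),interpolation=cv2.INTER_AREA)
def psil(p,x,y,z,t,S=4):
    m=np.zeros((420*S,560*S),np.uint8);R=np.array([[np.cos(t),-np.sin(t)],[np.sin(t),np.cos(t)]])
    for P2,zt in((C*.040,.019),(np.array([[.03,-.0095],[.065,-.0095],[.065,.0095],[.03,.0095]]),.018)):
        P=np.vstack([np.c_[P2@R.T+[x,y],np.full(len(P2),zt+z)]])
        cv2.fillConvexPoly(m,cv2.convexHull(((proj(p,P)+.5)*S).astype(np.float32)).round().astype(np.int32),1)
    return cv2.resize(m.astype(np.float32),(560,420),interpolation=cv2.INTER_AREA)
def masks(p,c,rad=48):
    hsv=cv2.cvtColor(p["img"],cv2.COLOR_BGR2HSV);w=np.zeros((420,560),np.uint8);cv2.circle(w,tuple(int(v) for v in c),rad,1,-1)
    wh=((hsv[...,1]<90)&(hsv[...,2]>110)).astype(np.uint8)*w; pu=((hsv[...,0]>130)&(hsv[...,0]<170)&(hsv[...,1]>90)&(hsv[...,2]>60)).astype(np.uint8)*w
    out=[]
    for m in(wh,pu):
        cs,_=cv2.findContours(m,cv2.RETR_EXTERNAL,cv2.CHAIN_APPROX_NONE);o=np.zeros_like(m);cv2.drawContours(o,[max(cs,key=cv2.contourArea)],-1,1,-1);out.append(o.astype(np.float32))
    return out
E
python3 - <<'E'
from hub import *
v=[load('w4.png'),load('w5.png')]
M=[masks(p,proj(p,[.525,-.02,.02])[0],75) for p in v]
def nm(f,q0,st):
    q0=np.array(q0,float);return minimize(f,q0,method='Nelder-Mead',options=dict(initial_simplex=np.vstack([q0]+[q0+np.eye(len(q0))[i]*st[i] for i in range(len(q0))]),maxiter=300,xatol=5e-5,fatol=1e-5))
for sel in((0,),(1,),(0,1)):
    r=nm(lambda q:sum(((wsil(v[i],*q)-M[i][0])**2).sum()/M[i][0].sum() for i in sel),[.525,-.02,0],[.005,.005,.004]);print("white",sel,r.x.round(4),r.fun)
    r=nm(lambda q:sum(((psil(v[i],*q)-M[i][1])**2).sum()/M[i][1].sum() for i in sel),[.525,-.02,0,.3],[.005,.005,.004,.3]);print("purple",sel,r.x.round(4),np.degrees(r.x[3]),r.fun)
crops=[]
for n,p in zip(('w4.png','w5.png'),v):
    c=proj(p,[.525,-.02,.045])[0].astype(int);crops.append(cv2.resize(p["img"][max(0,c[1]-26):c[1]+26,c[0]-26:c[0]+26],(400,400),interpolation=cv2.INTER_CUBIC)); print(c)
cv2.imwrite('pics/hubcrop.png',np.hstack(crops))
# held plate
s=load('w5.png')
E
```

```text
white (0,) [ 0.5187 -0.0238 -0.0042] 0.021108727902173996
purple (0,) [ 0.5212 -0.0235 -0.0008  0.1569] 8.991776342330802 0.022679977118968964
white (1,) [ 0.5204 -0.0235  0.0037] 0.00874327588826418
purple (1,) [ 0.5212 -0.023   0.0068  0.1572] 9.006048615673105 0.0446917824447155
white (0, 1) [ 0.5203 -0.0237  0.0011] 0.04240456223487854
purple (0, 1) [ 0.5204 -0.0234 -0.0037  0.1559] 8.931298785332356 0.04736066609621048
[180 104]
[264 112]
```

View pics/hubcrop.png

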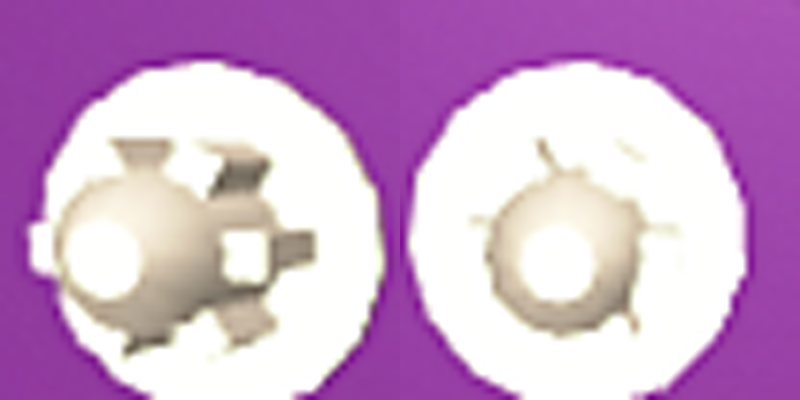

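Crop: the hub teeth show clearly in the left view. Two opposite teeth lie nearly on the horizontal image line, at (40,250) and (245,255), which puts them near -7°/173° in the world. The lug is at 9°, so the closest fit puts the tab at about 173°. Next I check how the plate sits in the hand.

```bash
cat > held.py <<'E'
from hub import *
import sys
n,z,rowmax,yaw0=sys.argv[1],float(sys.argv[2]),int(sys.argv[3]),float(sys.argv[4]); rnd=len(sys.argv)>5
p=load(n);x0,y0=[float(v) for v in open('tcp.txt').read().split()]
k=dict(rnd=rnd,hw=.008 if rnd else .009)
m=mask(p,proj(p,[x0,y0,z])[0],130)
W=np.zeros_like(m);W[100:rowmax]=1
f=lambda q:((sil(p,[q[0],q[1],z,q[2]],**k)-m)**2*W).sum()/(m*W).sum()
q0=np.array([x0,y0,np.radians(yaw0)])
r=minimize(f,q0,method='Nelder-Mead',options=dict(initial_simplex=np.vstack([q0]+[q0+np.eye(3)[i]*[.003,.003,.15][i] for i in range(3)]),maxiter=300,xatol=5e-5,fatol=1e-5))
print(r.x.round(4),np.degrees(r.x[2]).round(2),r.fun)
E
echo ".5314 -.0886" > tcp.txt; python3 held.py w5.png .191 240 127
python3 - <<'E'
from hub import *
# hub tooth angle from w4: compare rendered tooth-top squares with brightness
p=load('w4.png');g=cv2.cvtColor(p["img"],cv2.COLOR_BGR2HSV)[...,1].astype(float)
for cx,cy in((.5205,-.0235),(.519,-.0238)):
    out=[]
    for d in range(0,60,4):
        P=[]
        for k in range(6):
            a=np.radians(d+60*k);R=np.array([[np.cos(a),-np.sin(a)],[np.sin(a),np.cos(a)]])
            P+= [list(R@[r,w]+[cx,cy])+[.054] for r in(.0095,.0105,.0115) for w in(-.0015,0,.0015)]
        uv=proj(p,P).astype(np.float32);out.append((d,round(cv2.remap(g.astype(np.float32),uv[:,:1],uv[:,1:],cv2.INTER_LINEAR).mean(),1)))
    print(out)
from h import delta
delta([.5205,-.0235,.12])
E
```

```text
[ 0.5312 -0.0888  2.2131] 126.8 0.007089059799909592
[(0, np.float32(16.4)), (4, np.float32(22.8)), (8, np.float32(29.9)), (12, np.float32(35.3)), (16, np.float32(42.5)), (20, np.float32(44.2)), (24, np.float32(42.2)), (28, np.float32(39.8)), (32, np.float32(34.1)), (36, np.float32(27.2)), (40, np.float32(20.5)), (44, np.float32(15.5)), (48, np.float32(8.9)), (52, np.float32(4.6)), (56, np.float32(8.5))]
[(0, np.float32(31.6)), (4, np.float32(37.1)), (8, np.float32(45.6)), (12, np.float32(51.8)), (16, np.float32(58.7)), (20, np.float32(63.0)), (24, np.float32(63.8)), (28, np.float32(60.2)), (32, np.float32(53.4)), (36, np.float32(47.6)), (40, np.float32(39.5)), (44, np.float32(33.1)), (48, np.float32(27.2)), (52, np.float32(25.5)), (56, np.float32(26.6))]
t 9.125 pos [ 0.5314 -0.0892  0.2195] tool delta mm [-64.4  99.5 -17. ] tilt 0.01 yaw -95.36 F [ 1.   -0.4  -2.54] T [-0.117  0.057 -0.023] gap 0.0341 j [-0.37  0.25  1.59  0.    1.29 -0.28]
```

carry_out(
  moves=[
    {"offset": [-32, 30, -8.5], "twist": 0},
    {"offset": [-32, 30, -8.5], "twist": 0},
    {"offset": [0, 10, 0], "twist": -0.16},
    {"offset": [0, 10, 0], "twist": -0.16},
    {"offset": [0, 10, 0], "twist": -0.16},
    {"offset": [0, 10, 0], "twist": -0.16},
    {"offset": [0, 0, 0], "twist": -0.15},
    {"offset": [0, 0, 0], "twist": 0},
    {"offset": [0, 0, 0], "twist": 0},
    {"offset": [0, 0, 0], "twist": 0},
  ],
)

```text
clock: 10.38
position: [0.5199, -0.024, 0.1198]
orientation: [-0.64, 0.3, -0.3, 0.64]
wrist_force: [-0.2, -0.1, -0.8]
finger_gap: 0.0338
```

```bash
python3 -c "
from h import *
delta([.5205,-.0235,.083])"; python3 look.py w6.png
```

```text
t 10.375 pos [ 0.5199 -0.024   0.1198] tool delta mm [-0.  36.8  0.7] tilt 0.02 yaw -50.21 F [-0.16 -0.14 -0.75] T [-0.051  0.059 -0.056] gap 0.0338 j [-0.26  0.32  1.77  0.    1.05 -0.96]
10.375 [ 0.5199 -0.024   0.1198] [-0.2607  0.3216  1.7698  0.      1.0498 -0.9551] [-0.6403  0.2999 -0.3001  0.6403] [-0.162  -0.1369 -0.7548] 0.03384175010660422
```

View pics/w6.png

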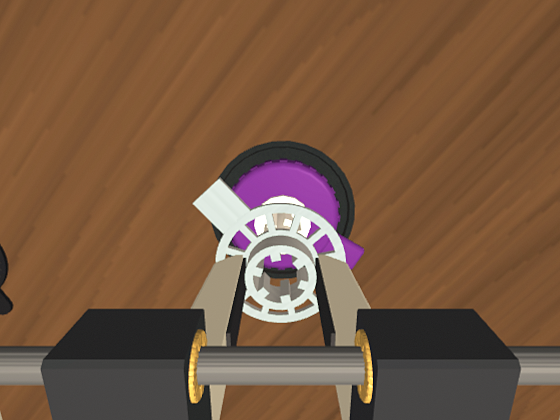

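The plate hangs over the carrier (280,210), tab to the upper left and lug to the lower right (350,252), so they are nearly opposite. I lower it with small steps.

carry_out(
  moves=[
    {"offset": [0, 10, 0.5], "twist": 0},
    {"offset": [0, 10, 0], "twist": 0},
    {"offset": [0, 8, 0], "twist": 0},
    {"offset": [0, 4, 0], "twist": 0},
    {"offset": [0, 0, 0], "twist": 0},
    {"offset": [0, 0, 0], "twist": 0},
  ],
)

```text
clock: 11.18
position: [0.5202, -0.0236, 0.0878]
orientation: [0.641, -0.299, 0.3, -0.641]
wrist_force: [0.3, 0.2, -0.4]
finger_gap: 0.0342
```

carry_out(
  moves=[
    {"offset": [0, 2, 0], "twist": 0},
    {"offset": [0, 2, 0], "twist": 0},
    {"offset": [0, 1.5, 0], "twist": 0},
    {"offset": [0, 0, 0], "twist": 0},
    {"offset": [0, 0, 0], "twist": 0},
  ],
)

```text
clock: 11.8
position: [0.5202, -0.0236, 0.0821]
orientation: [-0.641, 0.3, -0.3, 0.641]
wrist_force: [0.4, 0.4, -1.5]
finger_gap: 0.034
```

carry_out(
  moves=[
    {"offset": [0, 1.5, 0], "twist": 0},
    {"offset": [0, 1.5, 0], "twist": 0},
    {"offset": [0, 0, 0], "twist": 0},
    {"offset": [0, 0, 0], "twist": 0},
  ],
)

```text
clock: 12.3
position: [0.5202, -0.0236, 0.0791]
orientation: [-0.641, 0.3, -0.3, 0.641]
wrist_force: [1.0, 0.4, -2.0]
finger_gap: 0.034
```

```bash
python3 -c "
from h import *
delta([.5205,-.0235,.057])"
```

```text
t 12.3 pos [ 0.5202 -0.0236  0.0791] tool delta mm [ 0.1 22.1  0.3] tilt 0.0 yaw -50.12 F [ 0.99  0.37 -1.96] T [ 0.073 -0.234 -0.056] gap 0.034 j [-0.26  0.37  1.81  0.    0.96 -0.96]
```

carry_out(
  moves=[
    {"offset": [0, 2, 0], "twist": 0},
    {"offset": [0, 2, 0], "twist": 0},
    {"offset": [0, 2, 0], "twist": 0},
    {"offset": [0, 0, 0], "twist": 0},
    {"offset": [0, 0, 0], "twist": 0},
  ],
)

```text
clock: 12.92
position: [0.5201, -0.0236, 0.073]
orientation: [-0.641, 0.3, -0.3, 0.641]
wrist_force: [1.7, 0.4, -1.4]
finger_gap: 0.0339
```

carry_out(
  moves=[
    {"offset": [0, 3, 0], "twist": 0},
    {"offset": [0, 3, 0], "twist": 0},
    {"offset": [0, 3, 0], "twist": 0},
    {"offset": [0, 3, 0], "twist": 0},
    {"offset": [0, 0, 0], "twist": 0},
    {"offset": [0, 0, 0], "twist": 0},
  ],
)

```text
clock: 13.68
position: [0.5201, -0.0236, 0.061]
orientation: [-0.641, 0.3, -0.299, 0.641]
wrist_force: [3.1, 0.6, -1.8]
finger_gap: 0.034
```

carry_out(
  moves=[
    {"offset": [0.3, 0, 0.4], "twist": 0},
    {"offset": [0, 1, 0], "twist": 0},
    {"offset": [0, 1, 0], "twist": 0},
    {"offset": [0, 1, 0], "twist": 0},
    {"offset": [0, 0, 0], "twist": 0},
    {"offset": [0, 0, 0], "twist": 0},
  ],
)

```text
clock: 14.42
position: [0.5205, -0.0236, 0.0581]
orientation: [0.641, -0.3, 0.299, -0.641]
wrist_force: [0.9, 0.8, -2.1]
finger_gap: 0.0338
```

carry_out(
  moves=[
    {"offset": [0, 0.8, 0], "twist": 0},
    {"offset": [0, 0.7, 0], "twist": 0},
    {"offset": [0, 0, 0], "twist": 0},
    {"offset": [0, 0, 0], "twist": 0},
  ],
)

```text
clock: 14.92
position: [0.5205, -0.0236, 0.0568]
orientation: [0.641, -0.3, 0.3, -0.641]
wrist_force: [-0.3, 0.0, 2.9]
finger_gap: 0.034
```

Fz rose by about 5 N at TCP 0.0568, the expected home height of 0.057, so the plate is seated. I release and back off.

carry_out(
  jaw=60,
  moves=[
    {"offset": [0, 0, 0], "twist": 0},
    {"offset": [0, 0, 0], "twist": 0},
    {"offset": [0, 0, 0], "twist": 0},
    {"offset": [0, 0, 0], "twist": 0},
    {"offset": [0, -20, 0], "twist": 0},
    {"offset": [0, -40, 0], "twist": 0},
    {"offset": [0, -40, 0], "twist": 0},
    {"offset": [25, -20, 0], "twist": 0},
    {"offset": [25, 0, 0], "twist": 0},
    {"offset": [0, 0, 0], "twist": 0},
    {"offset": [0, 0, 0], "twist": 0},
  ],
)

```text
clock: 16.3
position: [0.5518, -0.0614, 0.176]
orientation: [-0.64, 0.3, -0.299, 0.641]
wrist_force: [0.2, -0.7, -1.1]
finger_gap: 0.0558
```

```bash
python3 look.py w7.png coarse; python3 - <<'E'
from hub import *
p=load('w7.png');q0=np.array([.5205,-.0235,.028,np.radians(172)])
for r in(75,85):
    q,f,s=fit([p],q0,[r]);print(q.round(4),np.degrees(q[3]).round(1),f,s)
print(proj(p,[.5205,-.0235,.028]))
E
```

```text
16.3 [ 0.5518 -0.0614  0.176 ] [-0.312   0.3202  1.6151  0.0003  1.2083 -1.0079] [-0.6405  0.3003 -0.2989  0.6405] [ 0.1867 -0.7184 -1.1316] 0.05584440201253351
coarse 0.62 [ 0.5108 -0.0201  0.0302] [275. 129.]
coarse 0.37 [ 0.5058 -0.2051  0.003 ] [147. 275.]
[ 0.5195 -0.024   0.0287  3.0054] 172.2 0.004420480225235224 [np.float32(6586.0)]
[ 0.5195 -0.024   0.0287  3.0054] 172.2 0.004420480225235224 [np.float32(6586.0)]
[[281.85623316 139.92964094]]
```

View pics/w7.png

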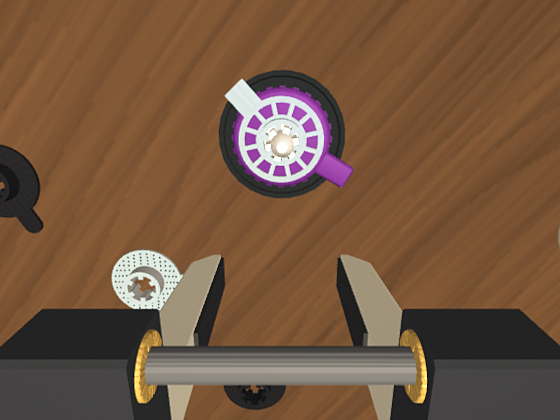

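The coarse plate sits on the hub at (281,140), z 0.0287, tab 172° (16.8° from opposite the lug, the nearest spline). The steel fine plate is at (145,280). Next, the fine plate.

carry_out(
  moves=[
    {"offset": [32, 0, -30], "twist": 0},
    {"offset": [32, 0, -30], "twist": 0},
    {"offset": [32, 0, -30], "twist": 0},
    {"offset": [31, 0, -30], "twist": 0},
    {"offset": [0, 0, 0], "twist": 0},
    {"offset": [0, 0, 0], "twist": 0},
  ],
)

```text
clock: 17.15
position: [0.5416, -0.2354, 0.1763]
orientation: [-0.64, 0.3, -0.299, 0.641]
wrist_force: [-0.3, 0.1, -0.5]
finger_gap: 0.0558
```

```bash
python3 look.py w8.png fine fine_tab
```

```text
17.15 [ 0.5416 -0.2354  0.1763] [-0.599   0.3796  1.5261  0.0005  1.2371 -1.2951] [-0.6403  0.3    -0.2991  0.6408] [-0.3485  0.1253 -0.4997] 0.05580903710977918
fine 0.93 [ 0.5117 -0.2054  0.0023] [277. 145.]
fine 0.73 [ 0.3629 -0.2221  0.    ] [118.  39.]
fine_tab 0.96 [ 0.5107 -0.2095  0.0036] [273. 148.]
fine_tab 0.76 [ 0.3659 -0.2237  0.0023] [119.  43.]
```

carry_out(
  moves=[
    {"offset": [-20, 13, 0], "twist": 0},
    {"offset": [-20, 13, 0], "twist": 0},
    {"offset": [0, 0, 0], "twist": 0},
    {"offset": [0, 0, 0], "twist": 0},
  ],
)

```text
clock: 17.8
position: [0.5173, -0.2058, 0.1515]
orientation: [0.641, -0.299, 0.3, -0.641]
wrist_force: [-0.5, 0.6, -0.1]
finger_gap: 0.056
```

```bash
python3 look.py w9.png fine; python3 - <<'E'
from fit import *
v=[load('w8.png'),load('w9.png')];k=dict(rnd=True,hw=.008)
for t0 in(30,60):
    q,f,s=fit(v,[.512,-.208,0,np.radians(t0)],[75,85],**k);print(q.round(4),np.degrees(q[3]).round(1),f,s)
for i in(0,1):
    q1,f,s=fit([v[i]],q,[[75,85][i]],**k);print(q1.round(4),np.degrees(q1[3]).round(1),f)
from h import delta
delta([q[0],q[1],.0285])
E
```

```text
17.8 [ 0.5173 -0.2058  0.1515] [-0.5789  0.3445  1.6456 -0.0001  1.1497 -1.2758] [ 0.6408 -0.2986  0.2998 -0.6406] [-0.4992  0.6029 -0.1088] 0.05603334970977634
fine 0.97 [ 0.5083 -0.2009  0.0055] [276. 189.]
fine 0.65 [ 0.3568 -0.2102  0.0015] [111.  70.]
[ 0.5087 -0.2117  0.      0.6844] 39.2 0.010031474754214287 [np.float32(5220.0), np.float32(5424.0)]
[ 5.087e-01 -2.118e-01 -2.000e-04  6.844e-01] 39.2 0.010571177117526531 [np.float32(5220.0), np.float32(5424.0)]
[ 0.5087 -0.2117  0.0007  0.6843] 39.2 0.00431857630610466
[ 5.087e-01 -2.118e-01 -1.000e-04  6.850e-01] 39.2 0.005249383393675089
t 17.9 pos [ 0.5174 -0.2063  0.1515] tool delta mm [ -1.6 123.  -10.3] tilt 0.11 yaw -50.11 F [ 0.55 -0.18 -0.26] T [-0.063 -0.008 -0.031] gap 0.0559 j [-0.58  0.34  1.65 -0.    1.15 -1.28]
```

View pics/w9.png

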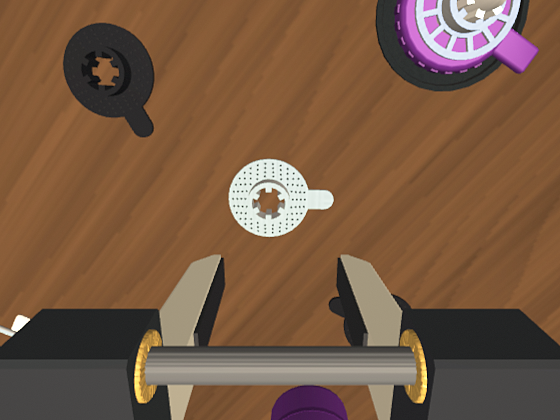

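The fine plate is clear at (268,198) with its tab to the right. Both views agree: centre (0.5087,-0.2117), yaw 39.2°. Grasping it.

carry_out(
  moves=[
    {"offset": [-1.6, 30, -10.3], "twist": 0},
    {"offset": [0, 30, 0], "twist": 0},
    {"offset": [0, 30, 0], "twist": 0},
    {"offset": [0, 20, 0], "twist": 0},
    {"offset": [0, 13, 0], "twist": 0},
    {"offset": [0, 0, 0], "twist": 0},
    {"offset": [0, 0, 0], "twist": 0},
  ],
)

```text
clock: 18.77
position: [0.5081, -0.2116, 0.0285]
orientation: [0.641, -0.299, 0.3, -0.64]
wrist_force: [-0.2, -0.2, 0.2]
finger_gap: 0.0564
```

carry_out(
  jaw=0,
  moves=[
    {"offset": [0, 0, 0], "twist": 0},
    {"offset": [0, 0, 0], "twist": 0},
    {"offset": [0, 0, 0], "twist": 0},
    {"offset": [0, 0, 0], "twist": 0},
    {"offset": [0, 0, 0], "twist": 0},
    {"offset": [0, 0, 0], "twist": 0},
  ],
)

```text
clock: 19.52
position: [0.5077, -0.2112, 0.0281]
orientation: [0.641, -0.299, 0.3, -0.641]
wrist_force: [-0.1, 1.6, 5.9]
finger_gap: 0.0338
```

carry_out(
  moves=[
    {"offset": [0, -20, 0], "twist": 0},
    {"offset": [0, -40, 0], "twist": 0},
    {"offset": [0, -50, 0], "twist": 0},
    {"offset": [0, -40, 0], "twist": 0.16},
    {"offset": [0, 0, 0], "twist": 0.16},
    {"offset": [0, 0, 0], "twist": 0.16},
    {"offset": [0, 0, 0], "twist": 0.16},
    {"offset": [0, 0, 0], "twist": 0.18},
    {"offset": [0, 0, 0], "twist": 0},
    {"offset": [0, 0, 0], "twist": 0},
  ],
)

```text
clock: 20.78
position: [0.5072, -0.211, 0.1773]
orientation: [-0.469, 0.529, -0.529, 0.469]
wrist_force: [0.0, -0.2, -0.8]
finger_gap: 0.0335
```

```bash
python3 look.py w10.png; python3 -c "
from h import *
delta([.5205,-.0235,.12])
s=manip.state();open('tcp.txt','w').write('%f %f'%tuple(s['position'][:2]))"; python3 held.py w10.png .149 240 -7.8 r
```

```text
20.775 [ 0.5072 -0.211   0.1773] [-0.5972  0.3084  1.6286 -0.0001  1.2053 -0.4766] [-0.4691  0.5295 -0.529   0.4689] [ 0.0324 -0.1608 -0.7687] 0.03350259704860147
t 20.825 pos [ 0.5073 -0.211   0.1774] tool delta mm [-187.7   57.4   -9.5] tilt 0.03 yaw -96.94 F [-0.29 -0.04 -0.69] T [-0.08   0.07   0.032] gap 0.0334 j [-0.6   0.31  1.63 -0.    1.21 -0.48]
[ 0.507  -0.2129 -0.0297] -1.7 0.004190007224678993
```

The in-hand fit (yaw -1.7°, 1.9 mm off) disagrees with the expected -7.6°. The tab may be hidden behind a finger, so I look.

```bash
python3 - <<'E'
from hub import *
p=load('w10.png');im=p["img"].copy()
out=[]
for q in([.507,-.2129,.149,-.0297],[.5072,-.211,.149,np.radians(-7.7)]):
    m=(sil(p,q,rnd=True,hw=.008)>.5).astype(np.uint8);cs,_=cv2.findContours(m,cv2.RETR_EXTERNAL,cv2.CHAIN_APPROX_NONE)
    i=im.copy();cv2.drawContours(i,cs,-1,(0,0,255),1);out.append(cv2.resize(i[180:340,190:400],None,fx=1.9,fy=1.9))
    for r in(240,260,300):
        W=np.zeros((420,560));W[100:r]=1
        M=mask(p,proj(p,q[:3])[0],130);print(r,((m-M)**2*W).sum()/(M*W).sum())
cv2.imwrite('pics/f10.png',np.hstack(out))
E
```

```text
240 0.003975424647632815
260 0.05710613294160852
300 0.16992052522460263
240 0.16190820383086374
260 0.10778553066470804
300 0.1833966827919834
```

View pics/f10.png

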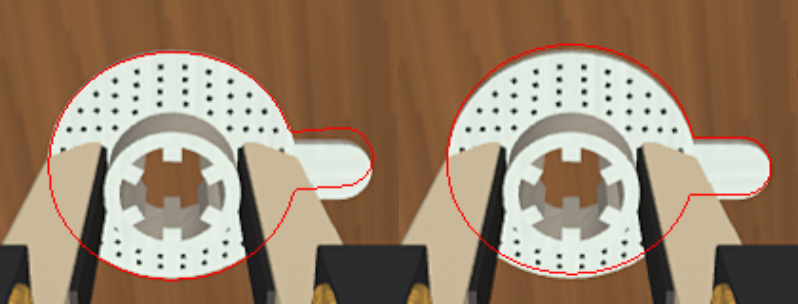

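The disc matches the left overlay (shifted about 1.9 mm along tool x). The tab looks closer to the right overlay's angle. I refit with the fingers masked out.

```bash
cat > held2.py <<'E'
from hub import *
import sys
p=load(sys.argv[1]);z0=float(sys.argv[2]);q0=np.array([float(v) for v in open('tcp.txt').read().split()]+[np.radians(float(sys.argv[3]))])
m=mask(p,proj(p,[q0[0],q0[1],z0])[0],130)
W=np.zeros_like(m);W[100:250]=1;W[100:300,356:450]=1;W[306:335,248:314]=1
for z in(z0-.004,z0,z0+.004):
    f=lambda q:((sil(p,[q[0],q[1],z,q[2]],rnd=True,hw=.008)-m)**2*W).sum()/(m*W).sum()
    r=minimize(f,q0,method='Nelder-Mead',options=dict(initial_simplex=np.vstack([q0]+[q0+np.eye(3)[i]*[.003,.003,.15][i] for i in range(3)]),maxiter=300,xatol=5e-5,fatol=1e-5))
    print(z,r.x.round(4),np.degrees(r.x[2]).round(2),r.fun)
E
python3 held2.py w10.png .149 -7
```

```text
0.145 [ 0.5072 -0.2143 -0.1314] -7.53 0.04176519066095352
0.149 [ 0.5069 -0.2128 -0.1189] -6.82 0.02895815297961235
0.153 [ 0.5069 -0.2117 -0.0964] -5.52 0.07754221558570862
```

carry_out(
  moves=[
    {"offset": [-32, 5, -1.6], "twist": 0},
    {"offset": [-32, 5, -1.6], "twist": 0},
    {"offset": [-32, 5, -1.6], "twist": 0},
    {"offset": [-32, 5, -1.6], "twist": 0},
    {"offset": [-31, 10, -1.6], "twist": 0},
    {"offset": [-30.2, 10, -1.6], "twist": 0.01},
    {"offset": [0, 18, 0], "twist": 0},
    {"offset": [0, 0, 0], "twist": 0},
    {"offset": [0, 0, 0], "twist": 0},
    {"offset": [0, 0, 0], "twist": 0},
  ],
)

```text
clock: 22.08
position: [0.5218, -0.0227, 0.1204]
orientation: [0.465, -0.532, 0.533, -0.466]
wrist_force: [-0.4, 0.6, -1.0]
finger_gap: 0.0337
```

```bash
python3 look.py w11.png; python3 -c "
from h import *
delta([.5206,-.022,.098])
s=manip.state();open('tcp.txt','w').write('%f %f'%tuple(s['position'][:2]))"; python3 held2.py w11.png .091 -7.5
```

```text
22.075 [ 0.5218 -0.0227  0.1204] [-0.2571  0.3232  1.7655 -0.      1.0515 -0.1228] [ 0.4651 -0.532   0.5328 -0.4656] [-0.4217  0.5719 -1.019 ] 0.03374353347329442
t 22.125 pos [ 0.5218 -0.0226  0.1203] tool delta mm [-0.5 22.3 -1.3] tilt 0.07 yaw -97.7 F [-0.39  0.61 -1.02] T [-0.029  0.045  0.028] gap 0.0338 j [-0.26  0.32  1.77 -0.    1.05 -0.12]
0.087 [ 0.5205 -0.0125 -0.4476] -25.65 0.2886347770690918
0.091 [ 0.5205 -0.0126 -0.4056] -23.24 0.28452068567276
0.095 [ 0.52   -0.0134 -0.344 ] -19.71 0.2645721137523651
```

carry_out(
  moves=[
    {"offset": [-0.5, 10, -1.3], "twist": 0},
    {"offset": [0, 10, 0], "twist": 0},
    {"offset": [0, 8, 0], "twist": 0},
    {"offset": [0, 4, 0], "twist": 0},
    {"offset": [0, 0, 0], "twist": 0},
    {"offset": [0, 0, 0], "twist": 0},
  ],
)

```text
clock: 22.88
position: [0.5202, -0.0215, 0.0878]
orientation: [0.465, -0.532, 0.532, -0.465]
wrist_force: [-0.1, 1.2, -0.1]
finger_gap: 0.0335
```

carry_out(
  moves=[
    {"offset": [0, 2, 0], "twist": 0},
    {"offset": [0, 2, 0], "twist": 0},
    {"offset": [0, 1.5, 0], "twist": 0},
    {"offset": [0, 0, 0], "twist": 0},
    {"offset": [0, 0, 0], "twist": 0},
  ],
)

```text
clock: 23.5
position: [0.5201, -0.0215, 0.0821]
orientation: [-0.465, 0.532, -0.532, 0.465]
wrist_force: [-0.3, -0.5, -1.0]
finger_gap: 0.0338
```

carry_out(
  moves=[
    {"offset": [0, 1, 0], "twist": 0},
    {"offset": [0, 1, 0], "twist": 0},
    {"offset": [0, 0, 0], "twist": 0},
    {"offset": [0, 0, 0], "twist": 0},
  ],
)

```text
clock: 24.0
position: [0.5201, -0.0215, 0.0802]
orientation: [0.465, -0.532, 0.532, -0.465]
wrist_force: [0.5, -0.5, -1.5]
finger_gap: 0.0336
```

```bash
python3 -c "
from h import *
delta([.5206,-.022,.0725])"
```

```text
t 24.0 pos [ 0.5201 -0.0215  0.0802] tool delta mm [0.5 7.7 0.6] tilt 0.0 yaw -97.68 F [ 0.55 -0.52 -1.54] T [-0.115  0.065  0.013] gap 0.0336 j [-0.26  0.37  1.81 -0.    0.96 -0.12]
```

carry_out(
  moves=[
    {"offset": [0, 1.5, 0], "twist": 0},
    {"offset": [0, 1.5, 0], "twist": 0},
    {"offset": [0, 1, 0], "twist": 0},
    {"offset": [0, 0, 0], "twist": 0},
    {"offset": [0, 0, 0], "twist": 0},
  ],
)

```text
clock: 24.62
position: [0.5201, -0.0215, 0.0761]
orientation: [-0.465, 0.532, -0.532, 0.465]
wrist_force: [1.2, 0.0, -0.9]
finger_gap: 0.0335
```

carry_out(
  moves=[
    {"offset": [0, 1, 0], "twist": 0},
    {"offset": [0, 1, 0], "twist": 0},
    {"offset": [0, 1, 0], "twist": 0},
    {"offset": [0, 0, 0], "twist": 0},
    {"offset": [0, 0, 0], "twist": 0},
  ],
)

```text
clock: 25.25
position: [0.5201, -0.0214, 0.0731]
orientation: [-0.465, 0.532, -0.532, 0.465]
wrist_force: [1.0, -0.1, -1.1]
finger_gap: 0.0336
```

carry_out(
  moves=[
    {"offset": [0, 0.7, 0], "twist": 0},
    {"offset": [0, 0.6, 0], "twist": 0},
    {"offset": [0, 0, 0], "twist": 0},
    {"offset": [0, 0, 0], "twist": 0},
  ],
)

```text
clock: 25.75
position: [0.5201, -0.0215, 0.072]
orientation: [0.465, -0.532, 0.532, -0.465]
wrist_force: [-0.8, -0.5, 0.7]
finger_gap: 0.0336
```

Contact at TCP 0.072, as expected for home. I release, back off and check.

carry_out(
  jaw=60,
  moves=[
    {"offset": [0, 0, 0], "twist": 0},
    {"offset": [0, 0, 0], "twist": 0},
    {"offset": [0, 0, 0], "twist": 0},
    {"offset": [0, 0, 0], "twist": 0},
    {"offset": [0, -20, 0], "twist": 0},
    {"offset": [0, -40, 0], "twist": 0},
    {"offset": [0, -40, 0], "twist": 0},
    {"offset": [25, -10, 0], "twist": 0},
    {"offset": [25, 0, 0], "twist": 0},
    {"offset": [0, 0, 0], "twist": 0},
    {"offset": [0, 0, 0], "twist": 0},
  ],
)

```text
clock: 27.12
position: [0.5132, -0.0705, 0.1816]
orientation: [-0.465, 0.533, -0.532, 0.465]
wrist_force: [-0.1, 0.5, 0.2]
finger_gap: 0.056
```

```bash
python3 look.py w12.png fine coarse; python3 - <<'E'
from hub import *
p=load('w12.png')
hub=proj(p,[.5203,-.0238,.044])[0];print(hub)
M=mask(p,hub,100)
def f(q):
    a=sil(p,[q[0],q[1],q[2],q[3]],rnd=True,hw=.008);b=sil(p,[q[0],q[1],q[2]-.016,q[4]])
    return ((np.maximum(a,b)-M)**2).sum()/M.sum()
q0=np.array([.5203,-.0238,.044,np.radians(-7.8),np.radians(172.2)])
r=minimize(f,q0,method='Nelder-Mead',options=dict(initial_simplex=np.vstack([q0]+[q0+np.eye(5)[i]*[.003,.003,.004,.1,.1][i] for i in range(5)]),maxiter=400,xatol=5e-5,fatol=1e-5))
print(r.x.round(4),np.degrees(r.x[3:]),r.fun)
c=hub.astype(int);cv2.imwrite('pics/fin.png',cv2.resize(p["img"][max(0,c[1]-100):c[1]+100,c[0]-130:c[0]+130],None,fx=2.5,fy=2.5))
E
```

```text
27.125 [ 0.5132 -0.0705  0.1816] [-0.3524  0.2506  1.6977  0.0005  1.194  -0.2181] [-0.4653  0.5328 -0.5322  0.4653] [-0.1477  0.4675  0.2084] 0.055996562255703354
fine 0.97 [ 0.5267 -0.0196  0.0469] [289. 137.]
fine 0.66 [ 0.6638 -0.2096 -0.0014] [448. 303.]
coarse 0.7 [ 0.4749 -0.0175  0.0282] [223. 141.]
[281.327279   143.40401342]
[ 0.5199 -0.0231  0.044  -0.1358  3.0262] [ -7.78109605 173.38898443] 0.004518415778875351
```

View pics/fin.png

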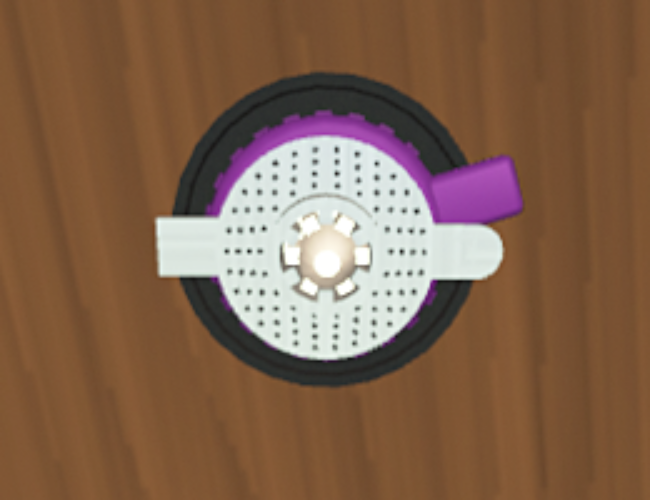

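Both plates are home: the fine plate sits at z 0.044, and the tabs are at -7.8° and 173.4°, opposite each other. The robot is clear, so I hand the job in.

```bash
python3 -c "
from bench import manip
print(manip.close_job())"
```

```text
the job is handed in; nothing more can be done
None
```

Both plates are on the hub, flat and home. I handed the job in at about 27 s of the 72 s allowed, with the gripper clear.

- **Coarse plate:** I measured the hub teeth from the wrist pictures and turned the plate to the nearest spline. It slid in without a search. After release a picture fit gave its underside at 28.7 mm (home is 28). Its tab is at about 172–173°, roughly 16° from straight opposite the lug (at 9°), which is the closest the splines allow.
- **Fine plate:** It went on the same way. The final fit gave its underside at 44.0 mm, with its tab at -7.8°, within about 1–2° of opposite the coarse tab. That fit put the stack's axis within about 1 mm of the hub's measured axis.
- **Forces:** Wrist forces read while inserting stayed at about 3 N or less.
- **Disagreements:**
  - The trained networks placed the coarse bore about 13 mm off, so I used my own silhouette fits.
  - The fine plate sat about 1.8 mm off centre in the gripper. I corrected for this before lowering it.
  - A refit of the fine plate just above the hub failed because the coarse plate's white showed in it, so I went by the earlier fit and by feel.
- **Bystanders:** The arm kept away from the other tea things and the black look-alikes. I did not measure their positions again at the end.
- **Pictures:** I viewed 12, two over the budget.

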